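# Stand the waterfall hide over the false floor's hidden pipe

## Task

The false floor in the aluminium tray lies on soft foam at both ends and, somewhere in the middle part, on one stiff pipe hidden beneath it, running across the tray; only over the pipe can it carry the heavy resin waterfall without rocking. Feel for the pipe by pressing lightly along the bare floor with the closed fingertips until it no longer gives, without pressing hard there. Then lift the waterfall and set it down gently with its middle over the pipe, so that it stands level; do not let its weight onto the floor anywhere else, and leave the other things where they are.

Things in the scene. Friction and masses are not known exactly. Their poses are not given: they have to be found in the camera images.
- tray: Aluminium tray fixed to the shelf, 200 mm across (x), 428 mm long (y), 62 mm high, 3 mm walls. Origin: centre of its underside; x across, y along its length, z up. In it, 8 mm below the rim, lies the false floor: a stiff flat grey-green plastic plate with small drain holes, 192 by 420 mm, on soft foam at both ends and on one hidden round pipe, on which it rocks lengthwise.
- sheet_mid (a point): Centre of the false floor's upper face, unpressed, 54 mm above the tray's origin; axes as the tray's. The hidden pipe runs straight along the tray's x, under nearly the whole width; its line lies anywhere up to 80 mm from this point along the tray's y, either way. It cannot be seen.
- sheet_probe (a point): Where feeling can start: on the floor's upper face, on its long middle line, 115 mm from the centre towards the tray's -y. Pressed with 2.5 N a fingertip sinks with the square of its distance from the pipe: about 4.3 mm at 120 mm, 2 mm at 80 mm, 0.7 mm at 40 mm, 0.2 mm on the pipe. Fingers slide along it easily. It bears at most 20 N from the fingers.
- hide_center (a point): Centre, half-way up, of the resin waterfall hide: grey-brown stepped rock, blue painted fall on its +x side, dark cave mouth on its -x side. Base 100 (x) by 90 (y) mm, 110 mm high; this point is 55 mm above the underside on its vertical middle line; z up. The crag on top is the grip: block 34 (x) by 40 (y) mm on the middle line, from 7 to 55 mm above this point.
- hide: The same waterfall hide; origin at the centre of its underside, axes as above. 0.64 to 0.9 kg, the weight within 3 mm of its middle line. The rock around the foot of the crag is 52 by 64 mm and reaches 15 mm above point hide_center. Set on the floor beside the pipe it tips the floor and leans, about 0.01 rad for each 10 mm off.
- bowl: Round beige ceramic bowl, 116 mm across, 48 mm high, empty; origin under its centre. To be left alone.
- jar: Glass jar with steel twist cap, 72 mm across, 104 mm high; origin under its centre. To be left alone.
- cork_tube: Upright cork tube, 66 mm across, 100 mm high; origin under its centre. To be left alone.
- tongs: Orange plastic feeding tongs lying on the shelf, 240 by 40 by 12 mm, along their own x; origin under their centre. To be left alone.
- mister: Green spray bottle with white head, 74 mm across, 193 mm high; origin under its centre. To be left alone.
There are look-alikes about, which are no part of the job. Leave any red look-alike of the hide alone.

How it is judged:
On the way, in this order (a step that is already met when the one before it is completed fails the run):
1. the fingertips press on the bare false floor with at least 1 N, while the waterfall still stands where it stood (contact force between the fingers and tray above 1 N and distance of hide_center from where it was at the start of the episode below 0.03 m and x of the grasp point in the frame of tray between -0.095 and 0.095 m and y of the grasp point in the frame of tray between -0.18 and 0.18 m), for 0.1 s.
2. the waterfall is lifted at least 40 mm, clear of the tray (height (world z) of hide_center above 0.095 m and contact force between hide and the fingers above 1 N and contact force between hide and tray below 0.5 N), for 0.1 s.
At the end, for the whole second after the job is handed in: The waterfall stands on the false floor over the hidden pipe, let go: it leans less than 0.0175 rad (1 degree), it has sunk less than 1.3 mm below the level of the unpressed floor, and its middle is within 40 mm of the tray's long middle line and within 110 mm of the tray's middle along its length (x of hide_center in the frame of tray between -0.04 and 0.04 m and y of hide_center in the frame of tray between -0.11 and 0.11 m and z of hide_center in the frame of tray between 0.1077 and 0.111 m and angle between hide_center's own z axis and vertical below 0.0175 rad); the robot touches nothing.
It fails at once if the fingers press on the false floor or tray with more than 20 N (contact force between the fingers and tray above 20 N).
It fails at once if the waterfall is set down hard: more than 60 N on the tray (contact force between hide and tray above 60 N).
It fails at once if the waterfall's weight is let onto the floor away from the pipe: it sinks over 3 mm or leans over 0.05 rad there (contact force between hide and tray above 4 N and (z of hide_center in the frame of tray below 0.106 m or angle between hide_center's own z axis and vertical above 0.05 rad) and x of hide_center in the frame of tray between -0.12 and 0.12 m and y of hide_center in the frame of tray between -0.22 and 0.22 m).
It fails at once if another thing is shifted more than 30 mm or tipped (distance of any of jar, bowl, cork_tube, mister, tongs from where it was at the start of the episode above 0.03 m or angle between any of jar, bowl, cork_tube, mister, tongs's own z axis and vertical above 0.3 rad).
It also fails if it takes over 72 s, if anything falls off the work surface, if the arm or the gripper's body presses on something with over 40 N, if the wrist force passes 120 N, or if a joint passes its speed limit or range.

## Robot

A 6-joint arm with a two-finger parallel gripper is mounted at the origin on the work surface. World frame = base frame: x ahead of the robot, y to its left, z up, the work surface at z = 0. Lengths are in m, angles in rad, forces in N, time in s.
With the tool pointing down it reaches from about 0.275 to 0.825 m from the base axis. Payload 5.2 kg.
Tool frame: the origin (TCP) lies at the very end of the fingers, on their centre line; the grasp point (between the pads) lies manip.grip_point_offset behind it (manip.grip_point_offset is the distance from the TCP to the grasp point, in m); z points along the fingers, y is the line along which they close (so a half turn about z gives the same grasp; the last joint's range is limited). The gripper opens to 93 mm and grips with 3 to 60 N. Pads are 15 mm wide; open, the fingers measure 128 mm over their backs; the gripper's body (75 mm by 188 mm) begins 65 mm behind the grasp point.
Start: joints at [-1.514, 0.259, 1.535, -0, 1.348, -0.203], TCP at [0.141, -0.532, 0.183] pointing down, gripper open.
Joint ranges: [-3.14, 3.14], [-0.91, 2.08], [0.19, 2.58], [-1.22, 4.36], [0.22, 2.71], [-3.12, 3.12]. Speed limits (rad/s): [2.57, 2.57, 3.14, 3.14, 3.14, 3.14].

## Interface

Orientations are given as a 3x3 rotation matrix whose columns are the frame's x, y, z axes.
In Python, from workcell import manip, eyes, workorder gives the robot as it stands.
- The arm moves only by the shell command python3 -m inch 'ROWS' [OPENING]. ROWS is text: rows parted by semicolons, each of 4 numbers parted by spaces: the shift along the world's x, y, z in mm, then the turn about the world's z in degrees. A call has exactly 8 rows; each row shifts and turns the commanded pose from where the row before left it; what a row does not reach is not made up. A row lasts 1/8 s, in which the tool goes at most 62.5 mm and 10.7 degrees, less where a joint would pass 70% of its speed; a pose out of reach is approached as far as the arm can. A call is refused whole if a number of a shift passes 62.5 or a number of a turn 10.7, either way. A call with a gripper value outside its range is refused whole. OPENING is the finger opening in mm, from 0 to 93, set as the call begins (- or left out, the last holds). The fingers move at their own pace and stop on an object; the grip force is fixed at half the most. Time passes only in rows, so rows that do not move let the fingers close, or fill a call up. It gives the time, the measured TCP pose, the force, the opening and the grip force at its end, in the units of the state.
- manip.observe(): the state, without advancing time (a new reading comes with each control period).
- eyes.snapshot(name): name is "side" or "top" or "wrist"; returns the picture (420x560x3 uint8, red, green, blue); there is no depth.
- eyes.calibration(name): a dict with "fx", "fy", "cx", "cy" (pixels), "cam_to_world" (4x4, takes a point from camera to world coordinates). Camera axes: x right, y down, z forward; pixel columns grow to the right and rows downward; lengths in m; the calibration is good to about 2 mm. The wrist camera is an equidistant fisheye: a pixel r from the principal point sees the ray r / f radians off the axis. A picture is of the moment at which its call begins: read the wrist's pose just before it. calibration takes no time and is no camera call; for the wrist camera it gives the pose at the moment of the call.
- workorder.job_done(): hands the job in; it is judged then, once.
Trained networks look in the newest picture that a camera, given by its name, has taken for a name from the list of things; names that differ only in an ending like _2 or _b are one class to them, and where a whole thing is asked for, a point or a joint stands for the part that bears it (a point fixed in the world has none). Each returns a list of dicts, best first, with "confidence" (0 to 1); they miss things now and then, are a little off and sometimes report something else, mostly with a low value. They report only what shows in the picture. A call takes as long as a camera call. They do not tell look-alikes from the thing itself.
- eyes.search_frame(camera, query): "extent" ([left, top, right, bottom] in pixels, round what is visible of it).
The state is a dict: "t": time; "joint_pos": joint angles; "joint_velocities": joint speeds; "joint_torque": joint torques, N m; "position": TCP position; "tool_rot": TCP orientation; "contact_force": force on the tool from outside, world axes, zero at the start; "ft_torque": the same for the moment, N m; "finger_gap": finger opening in m; "grasp_force": force on a finger pad.
Only numpy, scipy, OpenCV 4.12 (cv2) and the standard library are available. Lean on these libraries where they do the work, as an engineer would, in place of code of your own. Each camera call takes 0.05 s, during which the arm holds its last target. There are 200 camera calls.

## Working session

There is one attempt and no reset: what is moved stays moved. The work goes in short steps, Python scripts to look and compute and a shell command to move; the robot and the scene stay as the last step left them, time stands still between calls to the robot, and variables do not carry over. Pictures are saved under pics/ and viewed, at most 10 in all, crops included, and the job is handed in when it is done.

```bash
mkdir -p pics; python3 - <<'E'
from workcell import manip, eyes
import cv2, numpy as np
print(manip.grip_point_offset)
for c in("side","top"):
    im=eyes.snapshot(c); cv2.imwrite(f"pics/{c}0.png",im[:,:,::-1])
    k=eyes.calibration(c); print(c,k["fx"],k["cx"],k["cy"],np.round(k["cam_to_world"],3).tolist())
    for q in("tray","hide","bowl","jar","cork_tube","mister","tongs"):
        print(q,[(np.round(d["extent"]).tolist(),round(d["confidence"],2)) for d in eyes.search_frame(c,q)][:3])
s=manip.observe();print(s["t"],s["position"],s["tool_rot"],s["contact_force"])
E
```

```text
0.0188
side 532.770289517733 277.19884431490925 213.7700810931447 [[0.971, -0.14, 0.193, 0.228], [-0.238, -0.562, 0.792, -1.328], [-0.002, -0.815, -0.579, 1.049], [0.0, 0.0, 0.0, 1.0]]
tray []
hide [([188.0, 169.0, 218.0, 203.0], 0.96), ([176.0, 143.0, 204.0, 182.0], 0.87), ([220.0, 150.0, 250.0, 183.0], 0.86)]
bowl [([252.0, 294.0, 296.0, 331.0], 0.64)]
jar [([275.0, 146.0, 296.0, 178.0], 0.58)]
cork_tube [([334.0, 270.0, 358.0, 315.0], 0.81), ([276.0, 145.0, 296.0, 179.0], 0.68)]
mister [([300.0, 134.0, 326.0, 192.0], 0.84)]
tongs [([336.0, 216.0, 370.0, 260.0], 0.85), ([221.0, 149.0, 249.0, 184.0], 0.51)]
top 495.6178265029412 283.0999084947035 208.66829072913367 [[0.005, -0.99, 0.141, 0.364], [-1.0, -0.006, -0.007, 0.046], [0.008, -0.141, -0.99, 1.517], [0.0, 0.0, 0.0, 1.0]]
tray [([224.0, 162.0, 380.0, 234.0], 0.9), ([166.0, 164.0, 200.0, 194.0], 0.3), ([307.0, 140.0, 360.0, 144.0], 0.21)]
hide [([152.0, 222.0, 191.0, 253.0], 0.66), ([183.0, 266.0, 222.0, 305.0], 0.64), ([128.0, 274.0, 161.0, 312.0], 0.55)]
bowl [([401.0, 232.0, 442.0, 267.0], 0.67)]
jar [([166.0, 165.0, 196.0, 194.0], 0.65)]
cork_tube [([403.0, 169.0, 434.0, 195.0], 0.62), ([228.0, 162.0, 380.0, 238.0], 0.17)]
mister [([194.0, 128.0, 226.0, 163.0], 0.6)]
tongs [([283.0, 138.0, 358.0, 149.0], 0.5)]
0.8 [ 0.14130182 -0.53155194  0.18286538] [[ 9.66454409e-01  2.56838227e-01  8.70718190e-06]
 [ 2.56838227e-01 -9.66454409e-01 -2.37385625e-05]
 [ 2.31812403e-06  2.51785755e-05 -1.00000000e+00]] [ 0.55165453  0.04633217 -0.1778548 ]
```

View pics/top0.png

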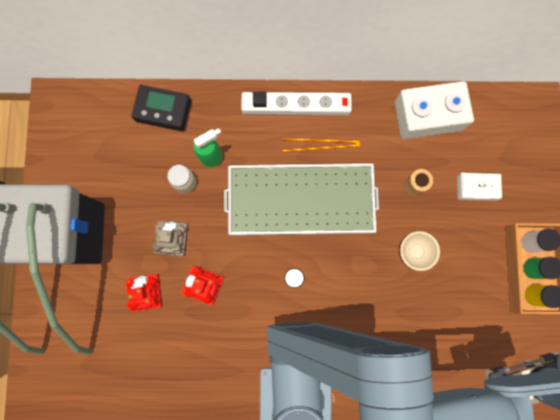

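View pics/side0.png

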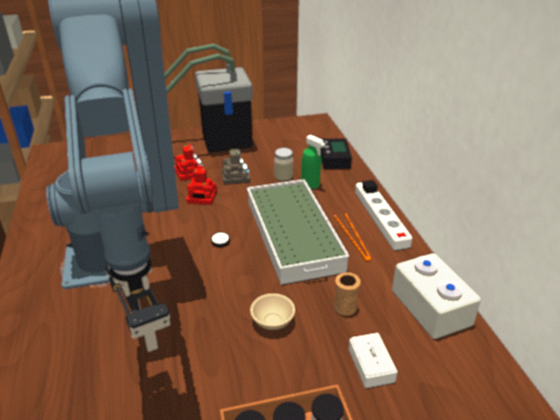

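Top view: the grey hide is at about (170,238), the red look-alikes are below it, the tray is at (229–376, 164–234), long along world y, and the floor is bare. Side view: the hide is at about (235,167).

```bash
cat > h.py <<'E'
from workcell import manip, eyes
import cv2, numpy as np
def ray(c,u,v):
    k=eyes.calibration(c); T=np.array(k["cam_to_world"])
    x,y=(u-k["cx"])/k["fx"],(v-k["cy"])/k["fy"]
    if c=="wrist":
        r=np.hypot(x,y); s=np.sin(r)/max(r,1e-9); d=np.array([x*s,y*s,np.cos(r)])
    else: d=np.array([x,y,1.])
    d=T[:3,:3]@d; return T[:3,3],d/np.linalg.norm(d)
def onz(c,u,v,z):
    o,d=ray(c,u,v); return o+d*(z-o[2])/d[2]
def tri(rs):
    A=sum(np.eye(3)-np.outer(d,d) for o,d in rs); b=sum((np.eye(3)-np.outer(d,d))@o for o,d in rs)
    return np.linalg.solve(A,b)
E
python3 - <<'E'
from h import *
im=cv2.imread("pics/top0.png"); hsv=cv2.cvtColor(im,cv2.COLOR_BGR2HSV)
def floor(im):
    hsv=cv2.cvtColor(im,cv2.COLOR_BGR2HSV); m=cv2.inRange(hsv,(30,25,60),(75,140,200))
    m=cv2.morphologyEx(m,cv2.MORPH_OPEN,np.ones((3,3)))
    m=cv2.morphologyEx(m,cv2.MORPH_CLOSE,np.ones((7,7)))
    cs=cv2.findContours(m,0,2)[0]; return cv2.boxPoints(cv2.minAreaRect(max(cs,key=cv2.contourArea)))
b=floor(im); print(b); P=np.array([onz("top",*p,0.054) for p in b]); print(P.round(4),P.mean(0).round(4))
for i in range(2): e=P[i+1]-P[i]; print(np.linalg.norm(e),np.degrees(np.arctan2(e[1],e[0])))
# height from side: floor centre
b2=cv2.imread("pics/side0.png"); hs=cv2.cvtColor(b2,cv2.COLOR_BGR2HSV); m=cv2.inRange(hs,(30,25,50),(75,140,200)); m=cv2.morphologyEx(m,cv2.MORPH_CLOSE,np.ones((7,7)))
q=cv2.approxPolyDP(max(cv2.findContours(m,0,2)[0],key=cv2.contourArea),8,True)[:,0].astype(float); print("side",q.tolist())
if len(q)==4:
    print("side at .054",np.array([onz("side",*p,0.054) for p in q]).round(3))
# hide: extents centre in the two views
print("hide tri",tri([ray("top",171,238),ray("side",235,166.5)]), "top z=.1",onz("top",171,238,.09), "mister",onz("top",210,150,.1),"jar",onz("top",181,180,.1),"red",onz("top",203,286,.06))
E
```

```text
[[230.19305 168.28119]
 [371.3294  166.37396]
 [372.1762  229.03818]
 [231.03986 230.9454 ]]
[[ 0.6944  0.1961  0.054 ]
 [ 0.7033 -0.2302  0.054 ]
 [ 0.513  -0.2289  0.054 ]
 [ 0.5048  0.1897  0.054 ]] [ 0.6039 -0.0183  0.054 ]
0.4263301138140119 -88.80671255594608
0.19027624501784235 179.6172335382405
side [[311.0, 144.0], [300.0, 183.0], [251.0, 190.0], [281.0, 265.0], [343.0, 255.0], [310.0, 196.0], [321.0, 163.0], [317.0, 187.0], [301.0, 177.0], [304.0, 150.0], [321.0, 155.0]]
hide tri [0.48218736 0.36692536 0.05211992] top z=.1 [0.47995484 0.35855016 0.09      ] mister [0.73844634 0.25169986 0.1       ] jar [0.6482158  0.33359846 0.1       ] red [0.34344184 0.26723961 0.06      ]
```

```bash
python3 -m inch '36 30 0 9.4;36 30 0 9.4;36 30 0 9.4;36 30 0 9.4;36 30 0 9.4;36 30 0 9.4;36 30 0 9.4;36 30 0 9.2' 0; python3 -m inch '36 30 0 0;36 30 0 0;36 30 0 0;36 30 0 0;31 30 -20 0;0 8 -30 0;0 0 -20 0;0 0 0 0'
```

```text
t: 1.8
position: [0.4304, -0.2905, 0.1831]
tool_rot: [[-0.003, 1.0, 0.0], [1.0, 0.003, -0.0], [-0.0, 0.0, -1.0]]
contact_force: [0.2, -1.6, 0.9]
finger_gap: 0.0177
grasp_force: 0.0
t: 2.8
position: [0.6031, -0.1328, 0.111]
tool_rot: [[0.002, 1.0, -0.004], [1.0, -0.002, 0.002], [0.002, -0.004, -1.0]]
contact_force: [0.3, -0.2, -0.1]
finger_gap: 0.0008
grasp_force: 0.0
```

```bash
python3 -m inch '0 0 -20 0;0 0 -20 0;0 0 -12 0;0 0 0 0;0 0 0 0;0 0 0 0;0 0 0 0;0 0 0 0'; python3 -m inch '0 0 -3 0;0 0 -2 0;0 0 0 0;0 0 0 0;0 0 0 0;0 0 0 0;0 0 0 0;0 0 0 0'; python3 - <<'E'
from workcell import manip,eyes
s=manip.observe();print(s["t"],s["position"],s["contact_force"])
E
```

```text
t: 3.8
position: [0.6044, -0.1336, 0.0611]
tool_rot: [[0.002, 1.0, 0.0], [1.0, -0.002, -0.0], [-0.0, 0.0, -1.0]]
contact_force: [0.3, -0.5, 0.0]
finger_gap: 0.0002
grasp_force: 0.0
t: 4.8
position: [0.6043, -0.1335, 0.0559]
tool_rot: [[0.002, 1.0, 0.0], [1.0, -0.002, -0.0], [-0.0, 0.0, -1.0]]
contact_force: [-0.6, 0.5, -0.6]
finger_gap: 0.0003
grasp_force: 0.0
4.8 [ 0.60431942 -0.133549    0.0558979 ] [-0.58455194  0.46720521 -0.55089782]
```

```bash
python3 -m inch '0 0 -2 0;0 0 -1 0;0 0 0 0;0 0 0 0;0 0 0 0;0 0 0 0;0 0 0 0;0 0 0 0'; python3 -m inch '0 0 -1 0;0 0 0 0;0 0 0 0;0 0 0 0;0 0 0 0;0 0 0 0;0 0 0 0;0 0 0 0'
```

```text
t: 5.8
position: [0.6043, -0.1335, 0.0529]
tool_rot: [[0.002, 1.0, 0.0], [1.0, -0.002, 0.0], [0.0, 0.0, -1.0]]
contact_force: [-0.3, -0.3, -0.1]
finger_gap: 0.0004
grasp_force: 0.0
t: 6.8
position: [0.6043, -0.1335, 0.0519]
tool_rot: [[0.002, 1.0, 0.0], [1.0, -0.002, -0.0], [-0.0, 0.0, -1.0]]
contact_force: [0.4, -0.1, 0.2]
finger_gap: 0.0006
grasp_force: 0.0
```

```bash
python3 - <<'E'
from h import *
im=eyes.snapshot("wrist");cv2.imwrite("pics/w1.png",im[:,:,::-1]);s=manip.observe();print(s["position"],s["contact_force"])
E
```

```text
[ 0.6042961 -0.1335367  0.051859 ] [-0.18215873 -0.06162447  0.12284276]
```

```bash
python3 -m inch '0 0 -1 0;0 0 -1 0;0 0 0 0;0 0 0 0;0 0 0 0;0 0 0 0;0 0 0 0;0 0 0 0'; python3 -m inch '0 0 -1 0;0 0 -1 0;0 0 0 0;0 0 0 0;0 0 0 0;0 0 0 0;0 0 0 0;0 0 0 0'
```

```text
t: 7.85
position: [0.6043, -0.1335, 0.0498]
tool_rot: [[0.002, 1.0, -0.0], [1.0, -0.002, -0.0], [-0.0, -0.0, -1.0]]
contact_force: [-0.0, 0.5, -0.4]
finger_gap: 0.0005
grasp_force: 0.0
t: 8.85
position: [0.6043, -0.1335, 0.0479]
tool_rot: [[0.002, 1.0, 0.0], [1.0, -0.002, -0.0], [-0.0, 0.0, -1.0]]
contact_force: [-0.2, 0.3, -0.4]
finger_gap: 0.0006
grasp_force: 0.0
```

```bash
python3 - <<'E'
from h import *
im=eyes.snapshot("side")[120:300,200:420];w=eyes.snapshot("wrist")
a=cv2.resize(im,None,fx=2,fy=2,interpolation=2); b=cv2.resize(w,(480,360))
o=np.zeros((360,800,3),np.uint8);o[:,:440]=a;o[:,440:]=b[:,60:420];cv2.imwrite("pics/p2.png",o[:,:,::-1])
print([manip.observe()["contact_force"].__repr__()])
E
```

```text
['array([ 0.54546677, -0.57573872, -0.27010136])']
```

View pics/p2.png

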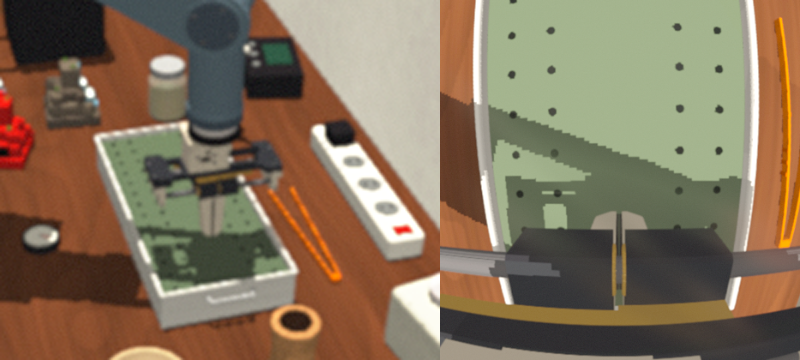

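```bash
python3 -m inch '0 0 -1 0;0 0 -1 0;0 0 0 0;0 0 0 0;0 0 0 0;0 0 0 0;0 0 0 0;0 0 0 0'; python3 - <<'E'
from h import *
for a,b in (((281,265),(372,229)),((343,255),(371.3,166.4)),((251,190),(231,231))): print(tri([ray("side",*a),ray("top",*b)]).round(4))
print(manip.observe()["contact_force"])
E
```

```text
t: 9.95
position: [0.6043, -0.1336, 0.0459]
tool_rot: [[0.002, 1.0, 0.0], [1.0, -0.002, -0.0], [-0.0, 0.0, -1.0]]
contact_force: [0.7, -0.8, 0.6]
finger_gap: 0.0003
grasp_force: 0.0
[ 0.5097 -0.2258  0.0655]
[ 0.6956 -0.2267  0.0663]
[0.5051 0.1896 0.0561]
[ 0.67536372 -0.84522872  0.63048505]
```

```bash
cat > f.py <<'E'
from h import *
def avg(n=8):
    F=[];P=[]
    for i in range(n):
        eyes.snapshot("wrist"); s=manip.observe(); F.append(s["contact_force"]);P.append(s["position"])
    F=np.array(F);print(s["t"],"pos",np.mean(P,0).round(5),"F",F.mean(0).round(2),"sd",F.std(0).round(2))
if __name__=="__main__": avg()
E
python3 f.py; python3 -m inch '0 0 -1 0;0 0 -1 0;0 0 0 0;0 0 0 0;0 0 0 0;0 0 0 0;0 0 0 0;0 0 0 0';python3 f.py
```

```text
10.35 pos [ 0.60431 -0.13355  0.04586] F [-0.13  0.2   0.  ] sd [0.28 0.3  0.44]
t: 11.35
position: [0.6043, -0.1336, 0.0439]
tool_rot: [[0.002, 1.0, -0.0], [1.0, -0.002, 0.0], [0.0, -0.0, -1.0]]
contact_force: [0.1, 0.3, -0.5]
finger_gap: 0.0007
grasp_force: 0.0
11.75 pos [ 0.60431 -0.13354  0.04386] F [-0.42 -0.03  0.21] sd [0.46 0.58 0.47]
```

```bash
python3 - <<'E'
from h import *
w=eyes.snapshot("wrist");s=eyes.snapshot("side")
o=np.zeros((600,800,3),np.uint8)
o[:,:400]=cv2.resize(s[190:310,270:350],(400,600),interpolation=2)
o[:300,400:]=cv2.resize(w[180:330,180:380],(400,300),interpolation=2)
o[300:,400:]=cv2.resize(cv2.imread("pics/w1.png")[180:330,180:380,::-1],(400,300),interpolation=2)
cv2.imwrite("pics/p3.png",o[:,:,::-1])
E
```

```text
(no output)
```

View pics/p3.png

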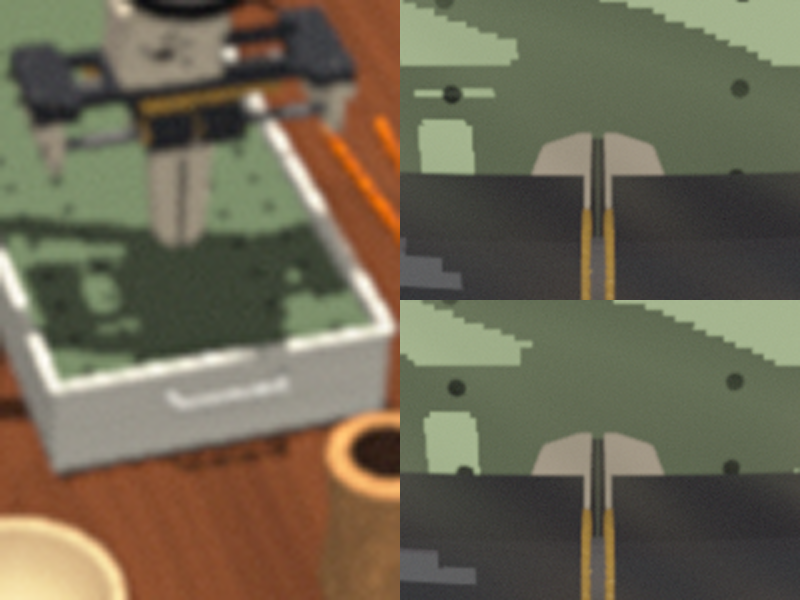

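```bash
python3 - <<'E'
from h import *
T=np.array(eyes.calibration("wrist")["cam_to_world"]);print(T.round(4), eyes.calibration("wrist")["fx"])
print("start sep px",139.5)
for z in (.03,.04,.054):
    print(z,[onz("wrist",180+u/2,180+v/2,z).round(4).tolist() for u,v in((452,94),(739,88),(736,175))])
# holes in top view at blackhat
g=cv2.imread("pics/top0.png",0);b=cv2.morphologyEx(g,cv2.MORPH_BLACKHAT,np.ones((5,5)))
prof=b[168:230,235:368].astype(float).mean(1);print(prof.round(0).tolist())
E
```

```text
[[ 1.000e+00 -2.500e-03  1.000e-04  6.040e-01]
 [-2.400e-03 -9.681e-01 -2.506e-01 -6.300e-02]
 [ 7.000e-04  2.506e-01 -9.681e-01  2.454e-01]
 [ 0.000e+00  0.000e+00  0.000e+00  1.000e+00]] 325.19226210127806
start sep px 139.5
0.03 [[0.697, -0.1273, 0.03], [0.8514, -0.1269, 0.03], [0.8641, -0.1707, 0.03]]
0.04 [[0.6927, -0.1243, 0.04], [0.8399, -0.1239, 0.04], [0.8521, -0.1657, 0.04]]
0.054 [[0.6866, -0.1201, 0.054], [0.8239, -0.1198, 0.054], [0.8351, -0.1587, 0.054]]
[2.0, 1.0, 0.0, 0.0, 1.0, 6.0, 9.0, 6.0, 2.0, 0.0, 0.0, 0.0, 0.0, 0.0, 2.0, 7.0, 10.0, 6.0, 2.0, 0.0, 0.0, 0.0, 0.0, 0.0, 0.0, 0.0, 0.0, 0.0, 0.0, 0.0, 0.0, 0.0, 0.0, 0.0, 0.0, 0.0, 0.0, 0.0, 0.0, 0.0, 0.0, 0.0, 0.0, 1.0, 4.0, 8.0, 9.0, 4.0, 1.0, 0.0, 0.0, 0.0, 0.0, 1.0, 3.0, 8.0, 9.0, 5.0, 1.0, 0.0, 0.0, 1.0]
```

```bash
python3 - <<'E'
from h import *
for z in (.03,.04,.046,.05,.054):
    w=np.array([onz("wrist",180+(u-400)/2,180+v/2,z) for u,v in((452,94),(739,88),(736,175))])
    t=[onz("top",300,v,z)[0] for v in(174.05,184.05,213.75,223.5)]
    print(z,"inner",(w[1,0]-w[0,0]).round(4),"top",np.round(t,4),round(t[1]-t[2],4), w.round(4).tolist())
E
```

```text
0.03 inner 0.1006 top [0.6833 0.6521 0.5607 0.531 ] 0.0915 [[0.5532, -0.1266, 0.03], [0.6538, -0.1246, 0.03], [0.6549, -0.1578, 0.03]]
0.04 inner 0.096 top [0.6811 0.6502 0.5593 0.5298] 0.0909 [[0.5555, -0.1236, 0.04], [0.6515, -0.1218, 0.04], [0.6525, -0.1534, 0.04]]
0.046 inner 0.0932 top [0.6799 0.649  0.5585 0.5292] 0.0905 [[0.5569, -0.1219, 0.046], [0.6501, -0.1201, 0.046], [0.6511, -0.1507, 0.046]]
0.05 inner 0.0913 top [0.679  0.6483 0.558  0.5287] 0.0903 [[0.5579, -0.1207, 0.05], [0.6492, -0.1189, 0.05], [0.6501, -0.149, 0.05]]
0.054 inner 0.0894 top [0.6781 0.6475 0.5575 0.5283] 0.09 [[0.5588, -0.1195, 0.054], [0.6482, -0.1178, 0.054], [0.6492, -0.1472, 0.054]]
```

```bash
python3 - <<'E'
from h import *
k=eyes.calibration("side");T=np.linalg.inv(np.array(k["cam_to_world"]))
for z in(.02,.044,.054,.064,.075):
    p=T@np.array([.6043,-.1335,z,1]);print(z,k["fx"]*p[0]/p[2]+k["cx"],k["fy"]*p[1]/p[2]+k["cy"])
s=manip.observe();print({a:np.round(b,3) for a,b in s.items()})
E
```

```text
0.02 304.5537348145296 251.90642183086797
0.044 304.7732251251305 245.72374117733762
0.054 304.8658085278997 243.11581916213828
0.064 304.9590667615862 240.4888882711238
0.075 305.06243908962847 237.577059995209
{'t': np.float64(11.85), 'joint_pos': array([-0.397,  0.498,  1.538,  0.   ,  1.106, -0.395]), 'joint_velocities': array([ 0.   , -0.001,  0.   ,  0.001,  0.   ,  0.   ]), 'joint_torque': array([-0.0000e+00, -5.3536e+01, -2.4993e+01,  5.9000e-02,  4.5000e-02,
        0.0000e+00]), 'position': array([ 0.604, -0.134,  0.044]), 'tool_rot': array([[ 0.002,  1.   ,  0.   ],
       [ 1.   , -0.002,  0.   ],
       [ 0.   ,  0.   , -1.   ]]), 'contact_force': array([-0.826,  0.262, -0.614]), 'ft_torque': array([-0.009, -0.114, -0.013]), 'grasp_force': np.float64(0.0), 'finger_gap': np.float64(0.001)}
```

```bash
for i in 1; do python3 -m inch '0 0 -1 0;0 0 -1 0;0 0 0 0;0 0 0 0;0 0 0 0;0 0 0 0;0 0 0 0;0 0 0 0' | grep -E "pos|contact"; done; python3 -m inch '0 0 -1 0;0 0 -1 0;0 0 0 0;0 0 0 0;0 0 0 0;0 0 0 0;0 0 0 0;0 0 0 0'| grep -E "pos|contact"
```

```text
position: [0.6043, -0.1335, 0.0419]
contact_force: [-1.2, -0.4, -0.3]
position: [0.6043, -0.1335, 0.0399]
contact_force: [0.2, -0.4, 0.1]
```

```bash
python3 f.py;  python3 - <<'E'
from h import *
s=eyes.snapshot("side"); cv2.imwrite("pics/s40.png",s[:,:,::-1])
E
```

```text
14.25 pos [ 0.60431 -0.13354  0.03985] F [ 0.18 -0.31  0.04] sd [0.34 0.41 0.57]
```

```bash
python3 -m inch '0 0 -2 0;0 0 -1 0;0 0 0 0;0 0 0 0;0 0 0 0;0 0 0 0;0 0 0 0;0 0 0 0' | grep -E "pos|contact"; python3 -m inch '0 0 -1 0;0 0 -1 0;0 0 0 0;0 0 0 0;0 0 0 0;0 0 0 0;0 0 0 0;0 0 0 0'| grep -E "pos|contact"
```

```text
position: [0.6043, -0.1335, 0.0368]
contact_force: [-0.4, 0.3, -0.5]
position: [0.6043, -0.1335, 0.0349]
contact_force: [-0.4, -0.9, -0.3]
```

```bash
python3 - <<'E'
from h import *
s=eyes.snapshot("side"); w=eyes.snapshot("wrist")
k=eyes.calibration("side");T=np.linalg.inv(np.array(k["cam_to_world"]))
P=manip.observe()["position"]
def pr(p):
    p=T@np.r_[p,1]; return k["fx"]*p[0]/p[2]+k["cx"],k["fy"]*p[1]/p[2]+k["cy"]
print(pr(P),pr([.1413,-.5316,.183]))
o=np.zeros((600,800,3),np.uint8)
o[:,:400]=cv2.resize(s[190:310,270:350],(400,600),interpolation=2)
o[:300,400:]=cv2.resize(w[180:330,180:380],(400,300),interpolation=2)
a=cv2.imread("pics/side0.png")[270:370,90:200,::-1]
o[300:,400:]=cv2.resize(a,(400,300),interpolation=2)
cv2.imwrite("pics/p4.png",o[:,:,::-1])
E
```

```text
(np.float64(304.70245799995274), np.float64(248.09055751960886)) (np.float64(147.14176564586705), np.float64(343.2830069984942))
```

View pics/p4.png

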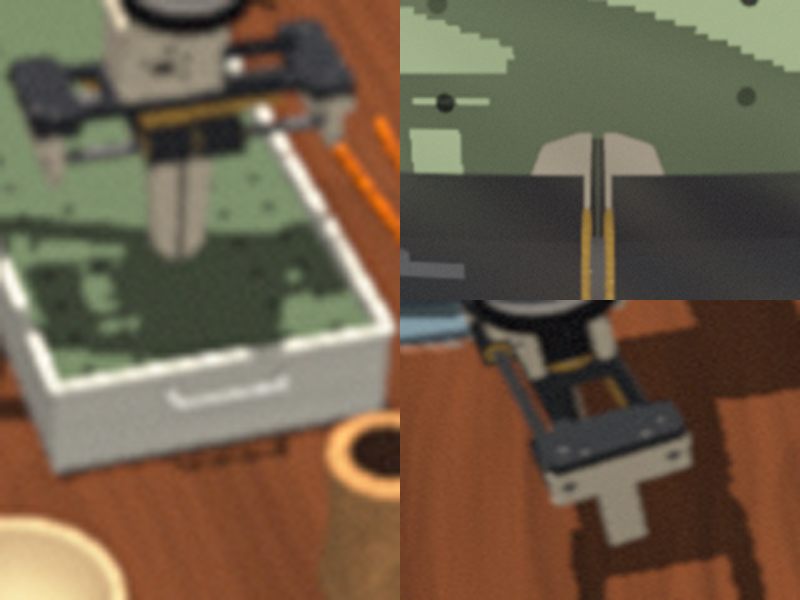

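```bash
python3 -m inch '0 0 -2 0;0 0 -1 0;0 0 0 0;0 0 0 0;0 0 0 0;0 0 0 0;0 0 0 0;0 0 0 0' | grep -E "pos|contact"; python3 -m inch '0 0 -2 0;0 0 -1 0;0 0 0 0;0 0 0 0;0 0 0 0;0 0 0 0;0 0 0 0;0 0 0 0'| grep -E "pos|contact"; python3 - <<'E'
from h import *
k=eyes.calibration("side");T=np.linalg.inv(np.array(k["cam_to_world"]))
def pr(p):
    p=T@np.r_[p,1]; return np.round([k["fx"]*p[0]/p[2]+k["cx"],k["fy"]*p[1]/p[2]+k["cy"]],1)
y=np.array([.2568,-.9664,0]);x=np.array([.9664,.2568,0]);c=np.array([.1413,-.5316,.183])
for a in(.0465,.064): print(a,pr(c+a*y),pr(c+a*y-.0075*x),pr(c+a*y+.0075*x))
E
```

```text
position: [0.6043, -0.1335, 0.0319]
contact_force: [0.1, -0.2, -1.4]
position: [0.6043, -0.1336, 0.0289]
contact_force: [0.8, 0.0, 0.5]
0.0465 [154.1 358.9] [150.5 360.3] [157.7 357.5]
0.064 [156.9 365. ] [153.2 366.5] [160.5 363.5]
```

```bash
python3 -m inch '0 0 -2 0;0 0 -1 0;0 0 0 0;0 0 0 0;0 0 0 0;0 0 0 0;0 0 0 0;0 0 0 0' | grep -E "pos|contact"; python3 -m inch '0 0 -1 0;0 0 -1 0;0 0 0 0;0 0 0 0;0 0 0 0;0 0 0 0;0 0 0 0;0 0 0 0'| grep -E "pos|contact"; python3 f.py; python3 - <<'E'
from h import *
cv2.imwrite("pics/s24.png",eyes.snapshot("side")[:,:,::-1])
w=eyes.snapshot("wrist");cv2.imwrite("pics/w24.png",w[:,:,::-1])
g=cv2.cvtColor(w,cv2.COLOR_RGB2GRAY);b=cv2.morphologyEx(g,cv2.MORPH_BLACKHAT,np.ones((9,9)))
m=(b>35).astype(np.uint8);n,_,st,ce=cv2.connectedComponentsWithStats(m[100:290,150:410])
print([(ce[i]+[150,100]).round(1).tolist()+[int(st[i,4])] for i in range(1,n) if 12<st[i,4]<120])
E
```

```text
position: [0.6043, -0.1336, 0.0259]
contact_force: [-0.4, 0.7, 0.2]
position: [0.6043, -0.1335, 0.0239]
contact_force: [-0.4, 0.5, 0.2]
20.8 pos [ 0.60431 -0.13354  0.02386] F [ 0.08 -0.11  0.27] sd [0.41 0.18 0.52]
[[359.0, 125.6, 91], [407.4, 126.9, 40], [190.2, 129.6, 93], [358.4, 180.7, 89], [407.3, 181.2, 46], [405.9, 231.6, 51], [197.5, 236.2, 83], [151.3, 237.6, 27]]
```

```bash
python3 - <<'E'
from h import *
def solve(a,b):
    lo=[(z,np.linalg.norm(onz("wrist",*a,z)-onz("wrist",*b,z))) for z in np.arange(.02,.07,.001)]
    z=min(lo,key=lambda t:abs(t[1]-.0902))[0]; return round(z,4),onz("wrist",*a,z).round(3)
print(solve((190.2,129.6),(359,125.6)))
print(solve((197.5,236.2),(354,232.5)))
k=eyes.calibration("wrist");T=np.linalg.inv(np.array(k["cam_to_world"]));P=manip.observe()["position"]
for dz in(0,.01,.02,.03):
    for dy in(-.0075,.0075):
        p=(T@np.r_[P+[0,dy,dz],1])[:3];r=np.hypot(*p[:2]);th=np.arctan2(r,p[2]);print(dz,dy,k["cx"]+k["fx"]*th*p[0]/r,k["cy"]+k["fy"]*th*p[1]/r)
a=cv2.resize(cv2.imread("pics/s24.png")[190:310,270:350],(400,600),interpolation=2)
b=cv2.resize(cv2.imread("pics/w24.png")[100:310,210:350],(400,600),interpolation=2)
cv2.imwrite("pics/p5.png",np.hstack([a,b]))
E
```

```text
(np.float64(0.053), array([ 0.557, -0.06 ,  0.053]))
(np.float64(0.05), array([ 0.557, -0.12 ,  0.05 ]))
0 -0.0075 278.9179805734049 253.79405052938603
0 0.0075 278.8740320256665 232.24283400781187
0.01 -0.0075 278.9515044641015 259.4707785442011
0.01 0.0075 278.9066235013331 237.05682949687477
0.02 -0.0075 278.9881064205847 265.6794242528557
0.02 0.0075 278.9423784484604 242.34656663363322
0.03 -0.0075 279.0281996311039 272.49319115569244
0.03 0.0075 278.98175870231125 248.18296936761806
```

View pics/p5.png

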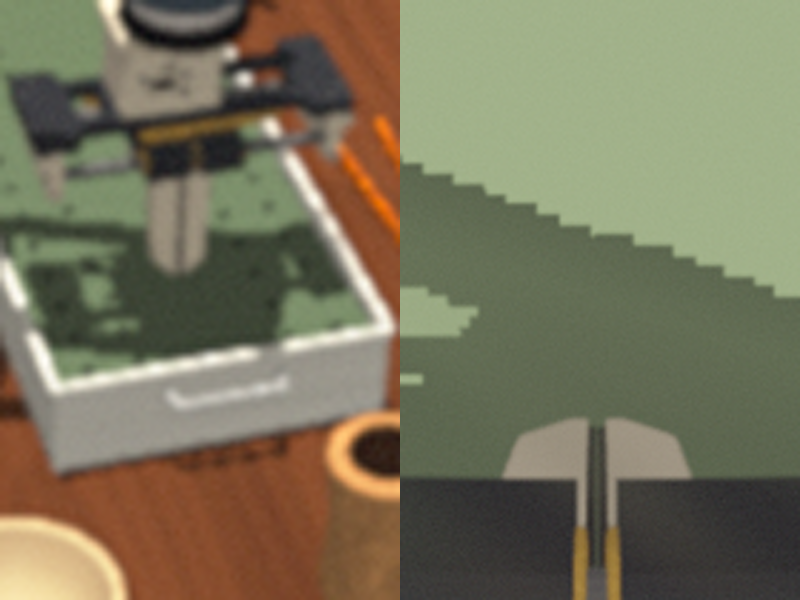

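```bash
python3 -m inch '0 0 -1 0;0 0 -1 0;0 0 0 0;0 0 0 0;0 0 0 0;0 0 0 0;0 0 0 0;0 0 0 0' | grep -E "pos|contact"; python3 f.py
```

```text
position: [0.6043, -0.1335, 0.0219]
contact_force: [-0.5, -0.1, -0.2]
22.3 pos [ 0.6043  -0.13354  0.02185] F [-0.38  0.1   0.24] sd [0.37 0.39 0.45]
```

```bash
python3 -m inch '0 0 -1 0;0 0 -1 0;0 0 0 0;0 0 0 0;0 0 0 0;0 0 0 0;0 0 0 0;0 0 0 0' | grep -E "pos|contact"; python3 f.py
```

```text
position: [0.6043, -0.1335, 0.0199]
contact_force: [-0.0, -0.0, 0.4]
23.7 pos [ 0.60431 -0.13354  0.01985] F [ 0.22 -0.08 -0.01] sd [0.34 0.39 0.64]
```

```bash
python3 -m inch '0 0 -1 0;0 0 -1 0;0 0 0 0;0 0 0 0;0 0 0 0;0 0 0 0;0 0 0 0;0 0 0 0' | grep -E "pos|contact"; python3 -m inch '0 0 -1 0;0 0 -1 0;0 0 0 0;0 0 0 0;0 0 0 0;0 0 0 0;0 0 0 0;0 0 0 0' | grep -E "pos|contact"; python3 - <<'E'
from f import *
avg(6)
w=eyes.snapshot("wrist")
g=cv2.cvtColor(w,cv2.COLOR_RGB2GRAY);b=cv2.morphologyEx(g,cv2.MORPH_BLACKHAT,np.ones((9,9)))
m=(b>25).astype(np.uint8);n,_,st,ce=cv2.connectedComponentsWithStats(m[90:290,150:410])
print([(ce[i]+[150,90]).round(1).tolist()+[int(st[i,4])] for i in range(1,n) if 12<st[i,4]<150])
E
```

```text
position: [0.6043, -0.1335, 0.0179]
contact_force: [-0.4, 0.0, -0.4]
position: [0.6043, -0.1335, 0.0159]
contact_force: [-0.1, 0.4, 0.2]
26.0 pos [ 0.60435 -0.13354  0.01587] F [0.07 0.26 1.15] sd [0.32 0.73 0.42]
[[362.2, 125.1, 111], [186.8, 129.6, 102], [361.4, 182.5, 107], [188.8, 188.2, 19], [407.4, 234.8, 37], [359.1, 236.8, 64], [195.3, 239.9, 90], [405.8, 281.3, 18]]
```

```bash
python3 -m inch '0 0 -1 0;0 0 -1 0;0 0 0 0;0 0 0 0;0 0 0 0;0 0 0 0;0 0 0 0;0 0 0 0' | grep -E "pos|contact"; python3 f.py
```

```text
position: [0.6043, -0.1335, 0.0139]
contact_force: [-0.0, 1.4, 1.9]
27.45 pos [ 0.60433 -0.13352  0.01386] F [0.15 0.77 2.01] sd [0.36 0.44 0.17]
```

```bash
python3 -m inch '0 0 7 0;0 25 0 0;0 25 0 0;0 25 0 0;0 0 -4 0;0 0 0 0;0 0 0 0;0 0 0 0' | grep -E "pos|contact"; python3 f.py
```

```text
position: [0.6045, -0.0593, 0.017]
contact_force: [-0.1, 1.9, 3.3]
28.85 pos [ 0.60449 -0.05927  0.01699] F [-0.4   0.38  3.39] sd [0.39 0.77 0.26]
```

```bash
python3 -m inch '0 0 5 0;0 30 0 0;0 40 0 0;0 40 0 0;0 10 0 0;0 0 -5 0;0 0 0 0;0 0 0 0' | grep -E "pos|contact"; python3 f.py
```

```text
position: [0.6045, 0.0605, 0.017]
contact_force: [0.2, 2.0, 2.4]
30.25 pos [0.60452 0.0606  0.017  ] F [0.08 0.46 2.95] sd [0.56 1.11 0.47]
```

```bash
python3 -m inch '0 0 4 0;0 -30 0 0;0 -32 0 0;0 0 -2 0;0 0 -0.8 0;0 0 0 0;0 0 0 0;0 0 0 0' | grep -E "pos|contact"; python3 f.py
```

```text
position: [0.6045, 0.0001, 0.0183]
contact_force: [-0.4, -0.9, 4.2]
31.65 pos [6.0448e-01 7.0000e-05 1.8280e-02] F [-0.18  0.71  4.9 ] sd [0.35 0.74 0.52]
```

```bash
python3 -m inch '0 0 40 0;0 0 60 0;-20 20 50 0;-30 50 10 0;-30 50 0 0;-30 55 0 0;-14 55 0 0;0 45 0 0' 93 | grep -E "pos|contact|gap"; python3 - <<'E'
from h import *
w=eyes.snapshot("wrist");cv2.imwrite("pics/w6.png",w[:,:,::-1])
print(manip.observe()["position"],[(np.round(d["extent"]).tolist(),round(d["confidence"],2)) for d in eyes.search_frame("wrist","hide")])
E
```

```text
position: [0.4784, 0.2764, 0.1777]
contact_force: [1.1, -0.1, -0.4]
finger_gap: 0.0757
[0.47850144 0.28120125 0.17759551] [([92.0, 3.0, 192.0, 100.0], 0.88), ([239.0, 57.0, 336.0, 149.0], 0.83), ([115.0, 145.0, 214.0, 247.0], 0.56)]
```

View pics/w6.png

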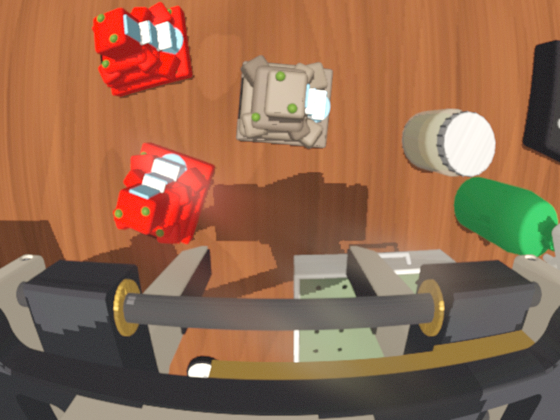

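Wrist view: the grey hide is at (239–336, 57–149). The crag top is centred near (280,89) and turned about 4–5° clockwise.

```bash
python3 - <<'E'
from h import *
print(manip.observe()["position"])
for z in(.1,.11): print(z,onz("wrist",280,89,z).round(4))
for p in((240,138),(327,147),(332,67)): print(onz("wrist",*p,.01).round(3))
a,b=onz("wrist",257,64,.11),onz("wrist",305,66,.11);c,d=onz("wrist",256,113,.11),onz("wrist",303,114,.11);print(a,b,c,d)
o=tri([ray("wrist",280,89),ray("side",235,152)]);print("crag top tri",o)
E
```

```text
[0.47889486 0.27834435 0.17732765]
0.1 [0.4796 0.3876 0.1   ]
0.11 [0.4796 0.3862 0.11  ]
[0.435 0.345 0.01 ]
[0.534 0.335 0.01 ]
[0.539 0.428 0.01 ]
[0.46073791 0.40767053 0.11      ] [0.49998876 0.40611804 0.11      ] [0.46003897 0.36619297 0.11      ] [0.49842035 0.36547378 0.11      ]
crag top tri [0.48338962 0.38668191 0.1019333 ]
```

```bash
cat > m.py <<'E'
from h import *
def rays(tag):
    w=eyes.snapshot("wrist");k=eyes.calibration("wrist");cv2.imwrite(f"pics/{tag}.png",w[:,:,::-1])
    ds=eyes.search_frame("wrist","hide")
    print(manip.observe()["position"],np.array(k["cam_to_world"])[:3,3].round(4),[(np.round(d["extent"]).tolist(),round(d["confidence"],2)) for d in ds])
    for d in ds:
        e=d["extent"];u,v=(e[0]+e[2])/2,(e[1]+e[3])/2; o,r=ray("wrist",u,v); print((o).round(4).tolist(),r.round(4).tolist(),onz("wrist",u,v,.055).round(4))
E
python3 -c "
from m import *
rays('w7')
g=cv2.imread('pics/top0.png',0);b=cv2.morphologyEx(g,cv2.MORPH_BLACKHAT,np.ones((5,5)))
p=b[171:178,235:368].astype(float).mean(0);i=[j for j in range(1,132) if p[j]>=p[j-1] and p[j]>p[j+1] and p[j]>8];print([round(onz('top',235+j,174,.054)[1],3) for j in i])
"; python3 -m inch '0 15 0 0;0 15 0 0;0 10 0 -2;0 5 0 -2;0 0 0 0;0 0 0 0;0 0 0 0;0 0 0 0' | grep -E "pos|contact|gap"; python3 -c "
from m import *
rays('w8')"
```

```text
[0.47955225 0.27469142 0.17716602] [0.479  0.3467 0.3787] [([235.0, 60.0, 335.0, 150.0], 0.98), ([116.0, 145.0, 211.0, 246.0], 0.93), ([92.0, 3.0, 194.0, 99.0], 0.73)]
[0.4794, 0.3454, 0.3787] [0.0184, 0.0869, -0.996] [0.4854 0.3737 0.055 ]
[0.4794, 0.3454, 0.3787] [-0.3468, -0.1755, -0.9214] [0.3576 0.2838 0.055 ]
[0.4794, 0.3454, 0.3787] [-0.3877, 0.2582, -0.8849] [0.3376 0.4399 0.055 ]
[np.float64(0.178), np.float64(0.148), np.float64(0.118), np.float64(0.088), np.float64(0.058), np.float64(0.028), np.float64(-0.002), np.float64(-0.03), np.float64(-0.06), np.float64(-0.093), np.float64(-0.12), np.float64(-0.15), np.float64(-0.18), np.float64(-0.211)]
position: [0.4804, 0.3192, 0.1781]
contact_force: [-0.8, 0.0, -0.2]
finger_gap: 0.093
[0.4804322  0.31917082 0.17809418] [0.485  0.3895 0.3797] [([82.0, 42.0, 186.0, 144.0], 0.88), ([123.0, 188.0, 215.0, 282.0], 0.7), ([234.0, 101.0, 328.0, 185.0], 0.58)]
[0.485, 0.3896, 0.3797] [-0.4083, 0.1655, -0.8977] [0.3373 0.4494 0.055 ]
[0.485, 0.3896, 0.3797] [-0.3498, -0.2674, -0.8978] [0.3584 0.2929 0.055 ]
[0.485, 0.3896, 0.3797] [0.0056, -0.0295, -0.9996] [0.4868 0.38   0.055 ]
```

```bash
python3 - <<'E'
from h import *
a=cv2.resize(cv2.imread("pics/w8.png")[80:200,220:340],(480,480),interpolation=2)
b=cv2.resize(cv2.imread("pics/top0.png")[210:270,145:185],(320,480),interpolation=2)
cv2.imwrite("pics/p9.png",np.hstack([a,b]))
E
```

```text
(no output)
```

View pics/p9.png

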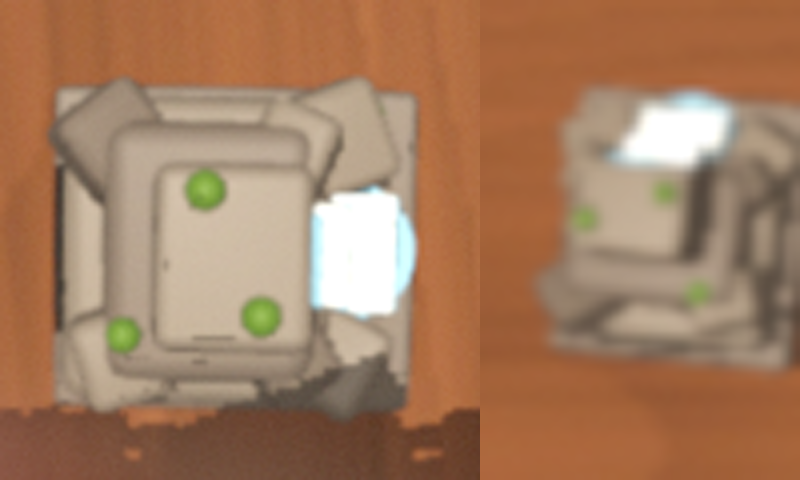

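```bash
python3 - <<'E'
from h import *
print(onz("wrist",278.5,144.5,.11),onz("top",163.9,235.6,.11),tri([ray("wrist",278.5,144.5),ray("top",163.9,235.6)]))
c=np.array([onz("wrist",*p,.008) for p in ((233.7,101.5),(323.5,103),(233.5,180.5),(322.5,180.5))]);print(c.round(4),c.mean(0))
o=manip.observe();print(o["position"],o["tool_rot"])
E
```

```text
[0.48457364 0.38059413 0.11      ] [0.48503828 0.37456288 0.11      ] [0.4856486  0.37956844 0.09008314]
[[0.4375 0.4308 0.008 ]
 [0.5387 0.4218 0.008 ]
 [0.4294 0.3398 0.008 ]
 [0.5323 0.3324 0.008 ]] [0.48448962 0.38118975 0.008     ]
[0.4804322  0.31917082 0.17809418] [[ 7.18899865e-02  9.97412566e-01  5.71014587e-05]
 [ 9.97412567e-01 -7.18899854e-02 -2.17857459e-05]
 [-1.76243537e-05  5.85198895e-05 -9.99999998e-01]]
```

```bash
python3 -m inch '2 30 0 0;2 31 0 0;0 0 -20 0;0 0 -30 0;0 0 -20 0;0 0 0 0;0 0 0 0;0 0 0 0' | grep -E "pos|contact|gap"; python3 -m inch '0 0 -20 0;0 0 -20 0;0 0 -15 0;0 0 -5 0;0 0 0 0;0 0 0 0;0 0 0 0;0 0 0 0' | grep -E "pos|contact|gap"
```

```text
position: [0.4852, 0.3807, 0.1094]
contact_force: [0.4, 0.6, 0.4]
finger_gap: 0.0929
position: [0.4846, 0.3805, 0.0485]
contact_force: [0.5, -0.4, -0.5]
finger_gap: 0.0932
```

No contact. Close and check the gap.

```bash
python3 -m inch '0 0 0 0;0 0 0 0;0 0 0 0;0 0 0 0;0 0 0 0;0 0 0 0;0 0 0 0;0 0 0 0' 20; python3 - <<'E'
from h import *
w=eyes.snapshot("wrist");s=eyes.snapshot("side")[120:220,180:310]
cv2.imwrite("pics/p10.png",np.hstack([cv2.resize(s,(400,308),interpolation=2),cv2.resize(w,(400,308))])[:,:,::-1])
E
```

```text
t: 36.95
position: [0.4844, 0.3803, 0.048]
tool_rot: [[0.072, 0.997, 0.0], [0.997, -0.072, 0.0], [0.0, 0.0, -1.0]]
contact_force: [0.4, 0.6, 0.4]
finger_gap: 0.0339
grasp_force: 29.9
```

View pics/p10.png

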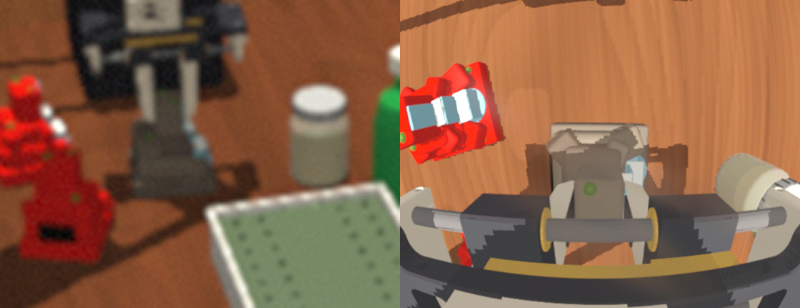

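```bash
python3 -m inch '0 0 5 0;0 0 10 0;0 0 20 0;0 0 25 0;0 0 25 0;0 0 25 0;0 0 20 0;0 0 0 0' ; python3 -m inch '15 -40 0 0;15 -48 0 0;15 -48 0 0;15 -48 0 0;15 -48 0 0;15 -48 0 0;15 -48 0 0;14 -40 0 0' | grep -E "pos|contact|gap"
```

```text
t: 38.05
position: [0.4853, 0.3809, 0.18]
tool_rot: [[0.072, 0.997, 0.003], [0.997, -0.072, 0.002], [0.002, 0.003, -1.0]]
contact_force: [-1.1, -0.3, -7.0]
finger_gap: 0.0336
grasp_force: 29.9
position: [0.6028, 0.0104, 0.1766]
contact_force: [0.7, 0.6, -6.3]
finger_gap: 0.0341
```

```bash
python3 -m inch '0 -8 0 0;0 -5 0 0;0 0 -15 0;0 0 -20 0;0 0 -15 0;0 0 -10 0;0 0 0 0;0 0 0 0' | grep -E "pos|contact|gap";python3 -m inch '0 0 -6 0;0 0 -4 0;0 0 0 0;0 0 0 0;0 0 0 0;0 0 0 0;0 0 0 0;0 0 0 0' | grep -E "pos|contact|gap"; python3 f.py
```

```text
position: [0.604, -0.0007, 0.1187]
contact_force: [-0.4, -0.2, -7.1]
finger_gap: 0.0336
position: [0.6034, -0.0007, 0.1081]
contact_force: [0.8, -0.4, -6.7]
finger_gap: 0.0337
41.45 pos [ 0.60338 -0.00067  0.10805] F [ 0.09 -0.21 -7.01] sd [0.76 0.42 0.7 ]
```

```bash
python3 -m inch '0 0 -1 0;0 0 -1 0;0 0 -1 0;0 0 -1 0;0 0 0 0;0 0 0 0;0 0 0 0;0 0 0 0' | grep -E "pos|contact";python3 -m inch '0 0 -0.5 0;0 0 -0.5 0;0 0 0 0;0 0 0 0;0 0 0 0;0 0 0 0;0 0 0 0;0 0 0 0' | grep -E "pos|contact"; python3 -m inch '0 0 -0.5 0;0 0 0 0;0 0 0 0;0 0 0 0;0 0 0 0;0 0 0 0;0 0 0 0;0 0 0 0' | grep -E "pos|contact"; python3 f.py
```

```text
position: [0.6034, -0.0007, 0.1041]
contact_force: [-0.2, -0.4, -6.7]
position: [0.6035, -0.0007, 0.1031]
contact_force: [1.0, 0.8, -4.6]
position: [0.6035, -0.0007, 0.1026]
contact_force: [0.1, 1.1, -2.6]
44.85 pos [ 0.60352 -0.00066  0.10263] F [ 1.12  1.06 -2.76] sd [0.37 0.39 0.21]
```

```bash
python3 -m inch '0 0 -0.5 0;0 0 0 0;0 0 0 0;0 0 0 0;0 0 0 0;0 0 0 0;0 0 0 0;0 0 0 0' | grep -E "pos|contact"; python3 - <<'E'
from f import *
avg(8);T=[]
for i in range(8): eyes.snapshot("side");T.append(manip.observe()["ft_torque"])
print(np.mean(T,0))
E
```

```text
position: [0.6036, -0.0007, 0.1023]
contact_force: [0.8, 2.9, 3.2]
46.25 pos [ 0.60358 -0.00068  0.10228] F [1.13 1.93 3.46] sd [0.58 0.35 0.49]
[0.22846433 0.08178853 0.01532988]
```

```bash
python3 -m inch '0 0 0.2 0;0 0 0 0;0 0 0 0;0 0 0 0;0 0 0 0;0 0 0 0;0 0 0 0;0 0 0 0' 80| grep -E "pos|contact|gap"; python3 -m inch '0 0 10 0;0 0 30 0;0 0 40 0;0 0 40 0;0 0 0 0;0 -40 0 0;0 -40 0 0;0 0 0 0' | grep -E "pos|contact|gap"; python3 - <<'E'
from m import *
rays("w11")
cv2.imwrite("pics/s11.png",eyes.snapshot("side")[:,:,::-1])
d=eyes.search_frame("side","hide");print([(np.round(x["extent"]).tolist(),round(x["confidence"],2)) for x in d])
s=cv2.imread("pics/s11.png")[130:280,220:370];cv2.imwrite("pics/p11.png",cv2.resize(s,(600,600),interpolation=2))
E
```

```text
position: [0.6034, -0.0007, 0.1023]
contact_force: [-0.6, 0.2, 0.9]
finger_gap: 0.0802
position: [0.6028, -0.0831, 0.2212]
contact_force: [-1.1, 0.8, -0.1]
finger_gap: 0.0803
[ 0.60292813 -0.08050878  0.22152385] [ 0.6078 -0.0113  0.423 ] [([227.0, 74.0, 321.0, 164.0], 0.56), ([59.0, 0.0, 103.0, 3.0], 0.46)]
[0.6078, -0.0103, 0.4232] [-0.0106, 0.0462, -0.9989] [0.6039 0.0067 0.055 ]
[0.6078, -0.0103, 0.4232] [-0.4991, 0.4384, -0.7475] [0.362  0.2056 0.055 ]
[([275.0, 186.0, 314.0, 226.0], 0.88), ([177.0, 143.0, 206.0, 182.0], 0.77), ([188.0, 168.0, 216.0, 203.0], 0.67)]
```

View pics/p11.png

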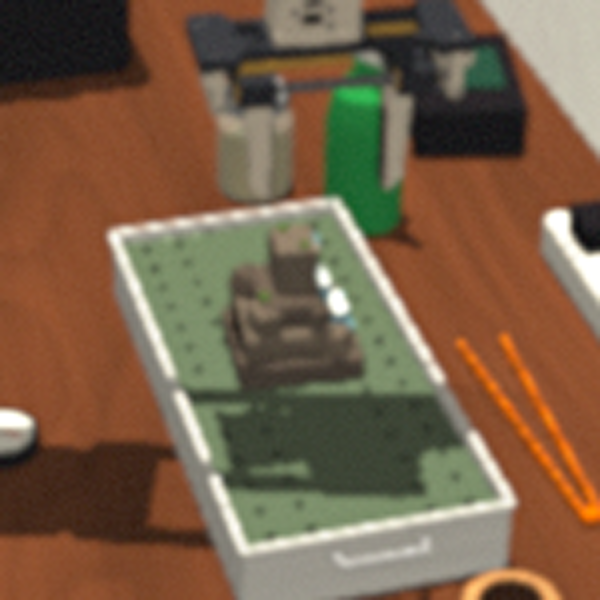

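The hide stands upright in the middle of the tray, spanning about (275–314, 186–226) in the side view, and the gripper is clear of it.

```bash
python3 -c "
from workcell import workorder
print(workorder.job_done())"
```

```text
the job is handed in; nothing more can be done
None
```

I found the pipe by feel at about y = 0 in the world frame, set the waterfall down over it with the gripper clear, and handed the job in; it looked upright in the last picture, but no verdict came back.

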